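# Slide the tall vase and utensil holder to their places on the tea board

### The arm

A 6-joint arm with a two-finger parallel gripper is mounted at the origin on the work surface. World frame = base frame: x ahead of the robot, y to its left, z up, the work surface at z = 0. Lengths are in m, angles in rad, forces in N, time in s.
With the tool pointing down it reaches from about 0.275 to 0.725 m from the base axis. Payload 15.9 kg.
Tool frame: the origin (TCP) lies between the finger pads; the fingertips stand 22 mm ahead of it and the grasp point (between the pads) lies 3 mm ahead of it (bot.finger_overhang is the distance from the TCP to the fingertips, in m); z points along the fingers, y is the direction in which the jaws open and shut (so a half turn about z gives the same grasp; the last joint's range is limited). The gripper opens to 85 mm and grips with 20 to 120 N. Pads are 22 mm wide; open, the fingers measure 114 mm over their backs; the gripper's body (76 mm by 85 mm) begins 54 mm behind the grasp point. The pads swing forward as they close: fully open they stand 13 mm farther back than shut.
Start: joints at [-1.268, 0.213, -0.034, 1.323, 0, 1.571], TCP at [0.149, -0.477, 0.215] pointing down, gripper open.
Joint ranges: [-2.98, 2.98], [-0.74, 1.72], [-1.14, 1.35], [-2.1, 2.04], [-1.57, 1.44], [-3.14, 3.14]. Speed limits (rad/s): [1.89, 1.89, 2.39, 2.57, 3.14, 3.14].

### API

Orientations are given as a unit quaternion [w, x, y, z].
In Python, from plant import bot, viewer, sign_off gives the robot as it stands.
- The arm moves only by the shell command python3 -m jog 'ROWS' [OPENING]. ROWS is JSON, a list that holds one entry, the list of rows, each a list of 4 numbers: the shift along the tool's x, y, z in mm, then the turn about the tool's z in degrees. A call has 1 to 20 rows; each row is the pose to reach, as a shift and turn from the pose commanded when the call began, along the tool's axes at that moment; what a row does not reach only later rows make up. A row lasts 1/8 s, in which the tool goes at most 62.5 mm and 10.7 degrees, less where a joint would pass 70% of its speed; a pose out of reach is approached as far as the arm can. A call with a gripper value outside its range is refused whole. OPENING is the closure, from 0 (fully open) to 1 (shut), set as the call begins (- or left out, the last holds). The fingers move at their own pace and stop on an object; the grip force is fixed at half the most. Time passes only in rows, so rows that repeat a pose let the fingers close. It gives the time, the measured TCP pose, the force and the opening at its end, in the units of the state.
- bot.get_obs(): the state, without advancing time (a new reading comes with each control period).
- viewer.get_image(name): name is "scene" or "side" or "wrist"; returns a dict with "image" (480x640x3 uint8, blue, green, red), "fx", "fy", "cx", "cy" (pixels), "k1" (the pictures are not rectified: a ray, as slopes to the right and down, at radius r is drawn at 1 + k1 r^2 times it, then the intrinsics apply), "world_to_cam" (4x4, takes a point from world to camera coordinates). Camera axes: x right, y down, z forward; pixel columns grow to the right and rows downward; lengths in m; the calibration is good to about 2 mm. A picture is of the moment at which its call begins. There is no depth.
- sign_off(): hands the job in, once; it reports no verdict.
Trained networks look in a picture, given as the dict that the camera call returned (one of the last four; its "shot" number tells which), for a name from the list of things; names that differ only in an ending like _2 or _b are one class to them, and where a whole thing is asked for, a point or a joint stands for the part that bears it (a point fixed in the world has none). Each returns a list of dicts, best first, with "score" (0 to 1); they miss things now and then, are a little off and sometimes report something else, mostly with a low value. They report only what shows in the picture. A call takes as long as a camera call. They do not tell look-alikes from the thing itself.
- viewer.recognise(picture, query): "xy" ([column, row] in pixels, amid what is visible of it).
- viewer.pinpoint(picture, query): "xy" ([column, row] in pixels: a listed point, or the origin of a listed thing).
The state is a dict: "t": time; "joints": joint angles; "joint_velocities": joint speeds; "tau": joint torques, N m; "position": TCP position; "orientation": TCP orientation; "ft_force": force on the tool from outside, world axes, zero at the start; "wrist_torque": the same for the moment, N m; "width": finger opening in m.
Only numpy, scipy, OpenCV 4.12 (cv2) and the standard library are available. Lean on these libraries where they do the work, as an engineer would, in place of code of your own. Each camera call takes 0.05 s, during which the arm holds its last target.

### The job

Set the tea board for the next guests: slide the tall bud vase until it stands wholly on the brass disc, and the tall utensil holder until it stands wholly on the white disc, in either order. Push each gently and low down with the fingertips, touching only its dark base, so that it slides upright without tipping; do not grip or lift them, and leave the other tea things where they are.

Things in the scene. Friction and masses are not known exactly. Their poses are not given: they have to be found in the camera images.
- vase: tall narrow bud vase, loose, 180 mm high, 0.34 kg, round. Dark teal base: a plain upright cylinder 44 mm in diameter up to 45 mm, ending at 50 mm; above it the pale green upper part. Origin: centre of its underside (on the board's top); z up. If pushed above its base it tips instead of sliding
- vase_neck: pale green upper part of the vase, fixed to it, from 50 mm to 180 mm above the vase's underside, 34 mm in diameter at the bottom, tapering to a 14 mm neck 110 mm above the underside, lip 26 mm; origin on the vase's axis 50 mm above its underside
- holder: tall narrow tea-utensil holder, loose, about 180 mm high, 0.30 kg, round. Black base: a plain upright cylinder 44 mm in diameter and 50 mm high; above it a bamboo tube with three wooden tea tools. It too tips if pushed above its base. Origin: centre of its underside (on the board's top); z up
- holder_tube: bamboo tube 28 mm in diameter, from 50 mm to 120 mm above the holder's underside, with tea tools fixed in it up to about 180 mm; fixed to the base; origin on the axis 50 mm above the underside
- brass_disc: round brass medallion, 80 mm in diameter, set flush in the top of the tea board (1 mm, no edge to catch on): the place for the vase. Origin: its centre, on the board's top
- white_disc: round white stone medallion, 80 mm in diameter, set flush in the board like the brass one: the place for the utensil holder. Origin: its centre, on the board's top
- board: dark wooden tea board, fixed, 560 mm (x) by 860 mm (y), 20 mm thick, smooth level top 20 mm above the table; origin: centre of its underside
- cup_a: small dark clay tea cup, 62 mm in diameter, 42 mm high, in the middle of the board nearest the robot; stands on the board, not to be disturbed; origin: centre of its underside
- cup_b: the same kind of cup, in the middle of the board; stands on the board, not to be disturbed; origin: centre of its underside
- cup_c: the same kind of cup, at the board's left (+y) side; stands on the board, not to be disturbed; origin: centre of its underside
- cup_d: the same kind of cup, at the board's right (-y) side; stands on the board, not to be disturbed; origin: centre of its underside
- gaiwan: dark lidded tea bowl with a red knob, 80 mm in diameter, 85 mm high, at the board's far edge; stands on the board, not to be disturbed; origin: centre of its underside
- tea_jar: dark blue tea jar with brass lid, 80 mm in diameter, 105 mm high, at the board's far edge; stands on the board, not to be disturbed; origin: centre of its underside
- teapot: brown clay teapot, body 92 mm in diameter, 75 mm high, at the board's far edge; stands on the board, not to be disturbed; origin: centre of its underside
There are look-alikes about, which are no part of the job. There is more than one size of the holder; the job needs the larger. There is more than one size of the vase; the job needs the larger.

How it is judged:
By the outcome, as a careful person would: the job done as asked, in the order asked, and still so for the second after the job is handed in, with the robot touching nothing.
It also fails if it takes over 67 s, if anything falls off the work surface, if the arm or the gripper's body presses on something with over 40 N, if the wrist force passes 120 N, or if a joint passes its speed limit or range.

## Working session

There is one attempt and no reset: what is moved stays moved. The work goes in short steps, Python scripts to look and compute and a shell command to move; the robot and the scene stay as the last step left them, time stands still between calls to the robot, and variables do not carry over. Pictures are saved under pics/ and viewed, and the job is handed in when it is done.

```bash
mkdir -p pics; ls
python3 - <<'E'
from plant import bot, viewer
import cv2
o=bot.get_obs(); print(o)
for n in("scene","side"):
    p=viewer.get_image(n); cv2.imwrite(f"pics/{n}0.png",p["image"]); print(n,p["fx"],p["k1"],p["world_to_cam"])
    for q in ["vase","holder","brass_disc","white_disc","cup_a","gaiwan","tea_jar","teapot"]:
        print(q,[(([round(v) for v in d["xy"]]),round(d["score"],2)) for d in viewer.pinpoint(p,q)])
E
```

```text
pics
{'t': 0.0, 'joints': array([-1.26799110e+00,  2.13378591e-01, -3.50762798e-02,  1.32349443e+00,
        2.06910621e-05,  1.57079646e+00]), 'joint_velocities': array([ 0.00217083, -0.00180483, -0.00114863, -0.00052801,  0.00012251,
        0.00100582]), 'tau': array([-3.76664262e-03, -6.86160779e+01,  4.87118840e+01,  1.75515533e-02,
       -3.80577203e-04, -1.83308259e-06]), 'position': array([ 0.14899667, -0.47689971,  0.21419814]), 'orientation': array([-5.71453295e-04,  9.88560348e-01,  1.50824753e-01, -7.67215209e-05]), 'ft_force': array([0.41031993, 0.05281658, 0.48823071]), 'wrist_torque': array([-0.00300929, -0.00319594,  0.04435875]), 'width': 0.08546473163468171}
scene 450.3838180258152 -0.08167716162365876 [[ 0.81709611  0.57601443  0.02369213 -0.41281075]
 [ 0.38059538 -0.50810794 -0.77264059 -0.13302496]
 [-0.43301397  0.64033873 -0.63440146  1.48216557]
 [ 0.          0.          0.          1.        ]]
vase [([345, 223], 0.87)]
holder [([151, 304], 0.96)]
brass_disc [([374, 242], 0.84), ([345, 221], 0.32)]
white_disc [([299, 300], 0.78)]
cup_a [([245, 354], 0.92), ([281, 245], 0.89), ([309, 257], 0.62), ([378, 198], 0.6)]
gaiwan [([430, 269], 0.71), ([374, 200], 0.17)]
tea_jar [([375, 340], 0.6)]
teapot [([400, 306], 0.66)]
side 564.2289710551408 -0.021332481923293373 [[-0.95509973 -0.29559227 -0.02024135  0.48615181]
 [-0.1306224   0.48140896 -0.86670826  0.13868817]
 [ 0.26593663 -0.82514885 -0.49840454  1.36760992]
 [ 0.          0.          0.          1.        ]]
vase [([313, 303], 0.95), ([405, 345], 0.71)]
holder [([360, 231], 0.78), ([322, 229], 0.18)]
brass_disc [([272, 287], 0.98)]
white_disc [([326, 226], 0.58), ([276, 348], 0.35)]
cup_a [([336, 262], 0.93), ([278, 347], 0.88), ([374, 266], 0.56), ([343, 200], 0.52)]
gaiwan [([215, 276], 0.59)]
tea_jar [([254, 221], 0.85)]
teapot [([238, 241], 0.74)]
```

View pics/scene0.png

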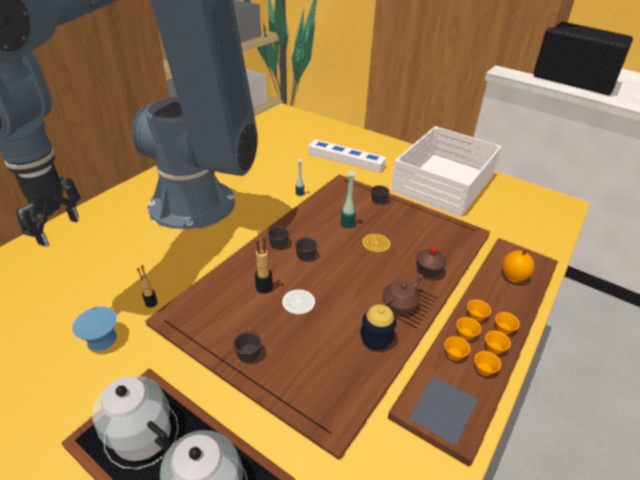

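View pics/side0.png

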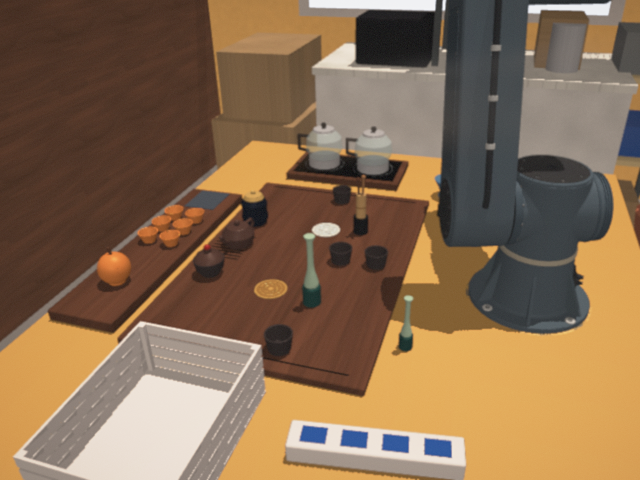

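Candidates: the large vase is at scene (348,222) / side (312,303), and the small one, off the board, at scene (299,190) / side (405,345). The large holder is at scene (263,288) / side (360,230), and the small one, off the board, at scene (149,302). I choose the ones on the board and will check them in crops.

```bash
cat > h.py <<'E'
import numpy as np, cv2
from plant import bot, viewer
def K(p): return np.array([[p["fx"],0,p["cx"]],[0,p["fy"],p["cy"]],[0,0,1.]])
def D(p): return np.array([p["k1"],0,0,0.])
def ray(p,uv):
    n=cv2.undistortPoints(np.array([[uv]],float),K(p),D(p))[0,0]
    W=p["world_to_cam"]; R=W[:3,:3]; c=-R.T@W[:3,3]
    return c,R.T@np.array([*n,1])
def plane(p,uv,z=.02):
    c,d=ray(p,uv); return c+d*(z-c[2])/d[2]
def proj(p,X):
    W=p["world_to_cam"]; return cv2.projectPoints(np.atleast_2d(np.array(X,float)),cv2.Rodrigues(W[:3,:3])[0],W[:3,3],K(p),D(p))[0][:,0]
def ring(x,y,r,z): 
    a=np.linspace(0,2*np.pi,60); return np.c_[x+r*np.cos(a),y+r*np.sin(a),0*a+z]
def draw(p,img,items,s=1,off=(0,0)):
    for (x,y,r,z,c) in items:
        q=(proj(p,ring(x,y,r,z))-off)*s
        cv2.polylines(img,[q.round().astype(int)],True,c,1)
E
python3 - <<'E'
from h import *
P={}
for n in("scene","side"):
    p=viewer.get_image(n); P[n]=p
    print(n)
    for q in ["vase","vase_neck","holder","holder_tube","brass_disc","white_disc","cup_a","gaiwan","tea_jar","teapot"]:
        z=.07 if "_neck" in q or "_tube" in q else .02
        for d in viewer.pinpoint(p,q):
            print(q,round(d["score"],2),np.round(d["xy"]),plane(p,d["xy"],z)[:2].round(3))
    for nm,box in (("v",(270,160,420,270) if n=="scene" else (220,220,430,370)),("h",(130,220,330,340) if n=="scene" else (280,160,420,290))):
        a,b,c,d=box; k=min(800/(c-a),600/(d-b)); cv2.imwrite(f"pics/c_{n}_{nm}.png",cv2.resize(p["image"][b:d,a:c],None,fx=k,fy=k,interpolation=cv2.INTER_CUBIC))
E
```

```text
scene
vase 0.85 [345. 220.] [0.472 0.204]
vase 0.56 [299. 192.] [0.268 0.242]
vase_neck 0.78 [346. 211.] [0.484 0.183]
vase_neck 0.42 [300. 185.] [0.287 0.218]
holder 0.94 [264. 288.] [ 0.462 -0.173]
holder 0.94 [153. 304.] [ 0.28  -0.381]
brass_disc 0.71 [376. 243.] [0.605 0.163]
white_disc 0.89 [300. 302.] [ 0.567 -0.158]
cup_a 0.8 [374. 196.] [0.48  0.377]
cup_a 0.77 [307. 257.] [ 0.482 -0.008]
cup_a 0.64 [282. 246.] [ 0.395 -0.011]
cup_a 0.57 [248. 354.] [ 0.568 -0.351]
gaiwan 0.6 [429. 271.] [0.783 0.143]
tea_jar 0.86 [378. 340.] [ 0.785 -0.147]
teapot 0.79 [400. 306.] [ 0.776 -0.019]
side
vase 0.82 [312. 306.] [0.48  0.206]
vase 0.57 [405. 346.] [0.245 0.283]
vase_neck 0.83 [403. 329.] [0.251 0.292]
vase_neck 0.74 [308. 282.] [0.494 0.184]
vase_neck 0.41 [339. 200.] [ 0.546 -0.252]
holder 0.95 [362. 230.] [ 0.457 -0.179]
holder_tube 0.9 [360. 218.] [ 0.456 -0.159]
brass_disc 0.73 [272. 290.] [0.595 0.169]
white_disc 0.49 [326. 228.] [ 0.56  -0.163]
cup_a 0.93 [336. 262.] [0.478 0.007]
cup_a 0.82 [374. 263.] [ 0.382 -0.015]
cup_a 0.75 [340. 198.] [ 0.575 -0.371]
cup_a 0.61 [276. 350.] [0.504 0.37 ]
gaiwan 0.96 [214. 276.] [0.759 0.152]
tea_jar 0.93 [256. 221.] [ 0.775 -0.152]
teapot 0.7 [240. 243.] [ 0.768 -0.018]
```

Run:
```python
from h import *
out=[]
for n,cs in(("scene",((270,160,420,270),(190,220,340,330))),("side",((230,220,380,330),(290,170,440,280)))):
    p=viewer.get_image(n); im=p["image"]
    # discs by colour
    hsv=cv2.cvtColor(im,cv2.COLOR_BGR2HSV)
    for nm,g in (("white",(0.563,-.160)),("brass",(.6,.166))):
        m=np.zeros(im.shape[:2],np.uint8); cv2.fillPoly(m,[proj(p,ring(*g,.055,.02)).round().astype(int)],1)
        k=((hsv[...,2]>110)&((hsv[...,1]<70) if nm=="white" else (hsv[...,1]>90))&(m>0))
        ys,xs=np.nonzero(k); h=cv2.convexHull(np.c_[xs,ys].astype(np.float32))
        pts=np.array([plane(p,q)[:2] for q in h[:,0]]); (c,r)=cv2.minEnclosingCircle(pts.astype(np.float32)); print(n,nm,np.round(c,4),round(r,4),len(xs))
    for a,b,c,d in cs:
        k=400/150*1.0; big=cv2.resize(im[b:d,a:c],None,fx=k,fy=k,interpolation=cv2.INTER_CUBIC)
        raw=big.copy()
        draw(p,big,[(.476,.204,.022,.02,(0,255,255)),(.476,.204,.022,.065,(0,255,255)),(.476,.204,.013,.2,(0,255,255)),(.460,-.176,.022,.02,(0,255,255)),(.460,-.176,.022,.07,(0,255,255)),(.460,-.176,.014,.14,(0,255,255)),(.6,.166,.04,.02,(0,0,255)),(.563,-.16,.04,.02,(0,0,255)),
        (.388,-.012,.031,.02,(0,255,0)),(.48,0,.031,.02,(0,255,0))],k,(a,b))
        out.append(np.hstack([raw,big]))
cv2.imwrite("pics/o1.png",np.vstack(out[:2])); cv2.imwrite("pics/o2.png",np.vstack(out[2:]))
```

```text
scene white [ 0.5614 -0.1569] 0.0427 654
scene brass [0.6003 0.1663] 0.0572 743
side white [ 0.5663 -0.1544] 0.0502 361
side brass [0.6011 0.1631] 0.0456 600
```

View pics/o1.png

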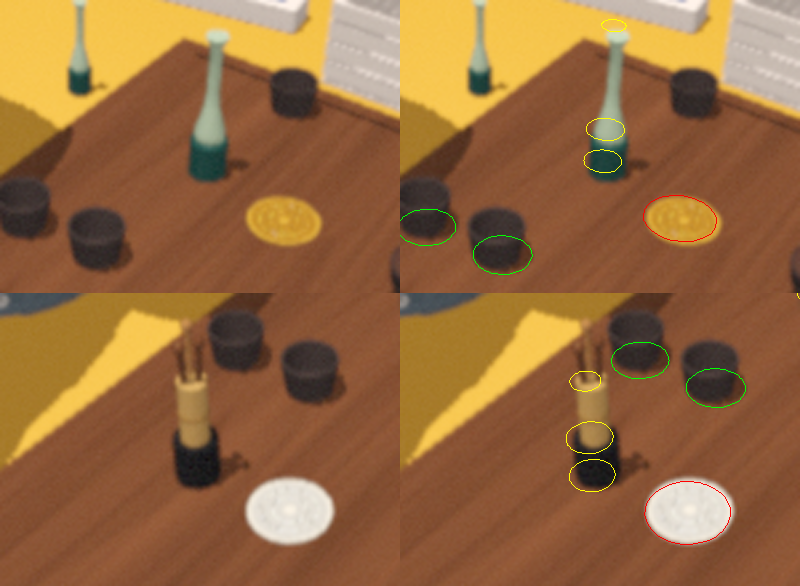

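View pics/o2.png

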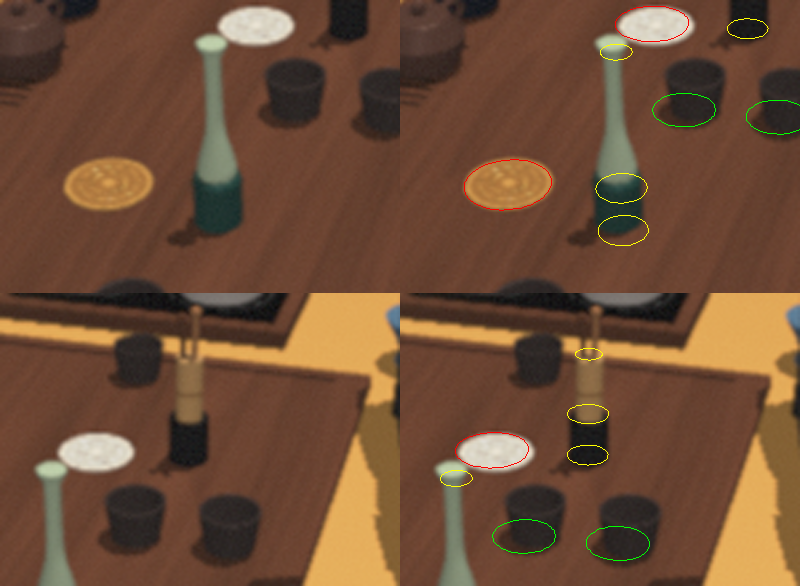

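Run:
```python
from h import *
from scipy.optimize import least_squares
k=400/150
P={n:viewer.get_image(n) for n in("scene","side")}
# (left,right,row,which) per view; offsets
O={("scene",0):(270,160),("scene",1):(190,220),("side",0):(230,220),("side",1):(290,170)}
T={"vase":(.022,.02,"b",[("scene",0,189,227,180),("side",0,193,243,236)]),
"holder":(.022,.02,"b",[("scene",1,174,219,487-293),("side",1,169,208,466-293)]),
"cupb":(.031,.062,"t",[("scene",0,69,125,208),("side",0,265,325,58)]),
"cupa":(.031,.062,"t",[("scene",1,208,265,312-293),("side",1,200,260,495-293)]),
"brass":(.04,.02,"c",[("scene",0,246,322,(196+247)/2),("side",0,64,154,(158+210)/2)]),
"white":(.04,.02,"c",[("scene",1,246,334,(477+545)/2-293),("side",1,58,134,(432+472)/2-293)])}
for nm,(r,z,w,obs) in T.items():
    def f(s,each=None):
        res=[]
        for n,i,l,rt,row in obs:
            q=(proj(P[n],ring(s[0],s[1],r,z))-O[n,i])*k
            res+=[(q[:,0].min()-l)/k,(q[:,0].max()-rt)/k,({"b":q[:,1].max(),"t":q[:,1].min(),"c":(q[:,1].min()+q[:,1].max())/2}[w]-row)/k]
        return np.array(res)
    s=least_squares(f,[.5,0]); print(nm,s.x.round(4),s.fun.round(1))
    print("   per view",[least_squares(lambda s:f(s)[j:j+3],[.5,0]).x.round(4) for j in(0,3)])
```

```text
vase [0.4855 0.1946] [-1.1 -1.1 -0.4 -0.8 -0.9  0.4]
   per view [array([0.4893, 0.1951]), array([0.484 , 0.1928])]
holder [ 0.4584 -0.1692] [-0.6 -0.4 -0.2 -0.9 -0.2  0.6]
   per view [array([ 0.4599, -0.169 ]), array([ 0.4578, -0.1734])]
cupb [ 0.4718 -0.0033] [-1.8 -0.2 -1.8 -1.7 -0.4 -0.7]
   per view [array([ 0.4785, -0.008 ]), array([ 0.4683, -0.0009])]
cupa [ 0.3782 -0.0078] [-1.2 -0.7 -2.3 -1.9 -0.1 -0.8]
   per view [array([ 0.387 , -0.0145]), array([ 0.3749, -0.0049])]
brass [0.6019 0.1648] [-0.7 -1.9 -0.8 -0.6 -1.7 -0.2]
   per view [array([0.6069, 0.1637]), array([0.5987, 0.1651])]
white [ 0.5603 -0.1557] [-0.4 -1.5 -0.9 -0.7 -1.6 -0. ]
   per view [array([ 0.564 , -0.1569]), array([ 0.557 , -0.1562])]
```

Run:
```python
from h import *
print(bot.finger_overhang)
p=viewer.get_image("wrist"); cv2.imwrite("pics/w0.png",p["image"]); W=p["world_to_cam"]; print((-W[:3,:3].T@W[:3,3]).round(3),W[:3,:3].round(2))
p=viewer.get_image("scene"); cv2.imwrite("pics/g0.png",cv2.resize(p["image"][140:260,0:120],None,fx=5,fy=5,interpolation=cv2.INTER_CUBIC))
print(proj(p,[.149,-.477,.2142-.009]),proj(p,[.149,-.477,.2142-.022]))
```

```text
0.022
[ 0.229 -0.452  0.374] [[ 0.3  -0.95  0.  ]
 [-0.9  -0.28  0.33]
 [-0.31 -0.1  -0.95]]
[[ 65.08282267 246.47800081]] [[ 66.93181453 250.89969621]]
```

View pics/g0.png

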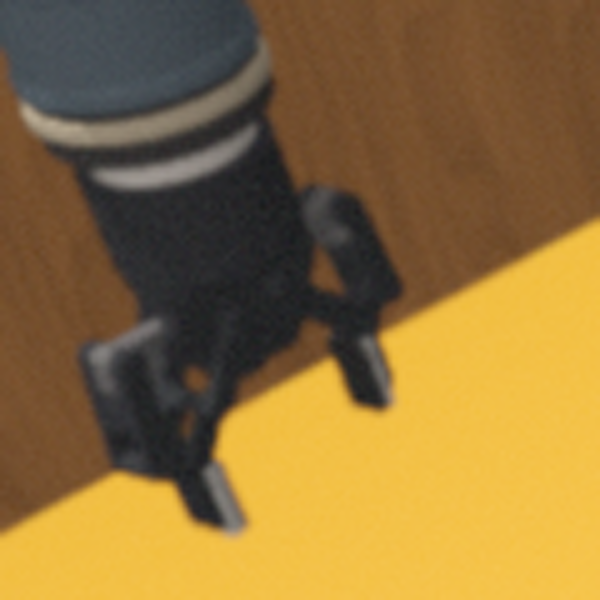

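View pics/w0.png

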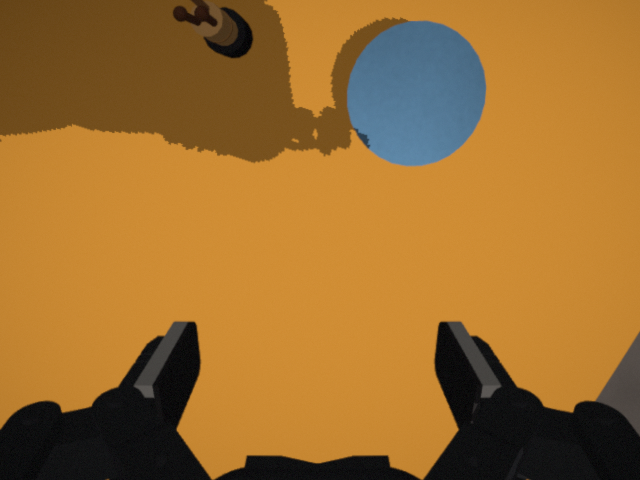

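Run:
```python
from h import *
o=bot.get_obs();t=o["position"];q=o["orientation"]
from scipy.spatial.transform import Rotation as R
M=R.from_quat(np.roll(q,-1)).as_matrix()
pw=viewer.get_image("wrist");ps=viewer.get_image("scene")
for dz in(-.04,-.02,0,.009,.022):
  X=[t+M@[0,s*.0427,dz] for s in(-1,1)]
  print(dz,proj(pw,X).round(0).tolist(),((proj(ps,X)-[0,140])*5).round(0).tolist())
c=cv2.resize(ps["image"][170:250,0:100],None,fx=8,fy=8,interpolation=cv2.INTER_CUBIC)
for dz,col in((.009,(0,255,0)),(.022,(0,0,255))):
 for s in(-1,1):
  for x in(-.011,.011):
   u=((proj(ps,t+M@[x,s*.0427,dz])[0]-[0,170])*8).astype(int); cv2.circle(c,u,3,col,-1)
cv2.imwrite("pics/g1.png",cv2.convertScaleAbs(c,alpha=1.6))
```

```text
-0.04 [[191.0, 359.0], [445.0, 359.0]] [[356.0, 390.0], [218.0, 504.0]]
-0.02 [[206.0, 328.0], [430.0, 328.0]] [[369.0, 426.0], [234.0, 540.0]]
0 [[217.0, 303.0], [418.0, 303.0]] [[383.0, 461.0], [250.0, 575.0]]
0.009 [[222.0, 293.0], [413.0, 294.0]] [[389.0, 476.0], [257.0, 591.0]]
0.022 [[228.0, 281.0], [408.0, 281.0]] [[397.0, 498.0], [267.0, 613.0]]
```

View pics/g1.png

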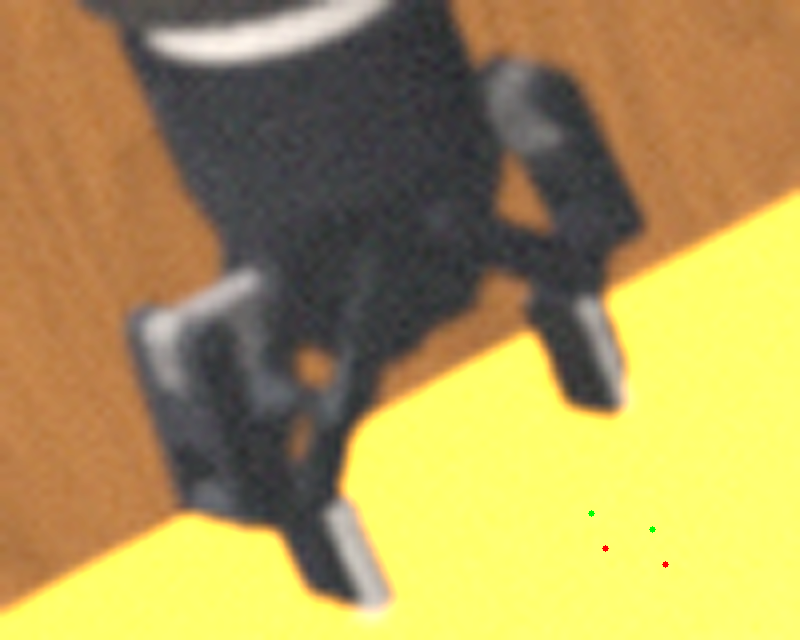

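```bash
python3 -m jog '[[[30,-22,-10,-8],[60,-44,-20,-16],[90,-66,-30,-24],[120,-88,-30,-32],[150,-110,-30,-40],[180,-132,-30,-48],[210,-155,-30,-56],[240,-178,-30,-64],[268,-200,-30,-72],[294,-218,-30,-80],[294,-218,-30,-80],[294,-218,-30,-80]]]' 0
python3 - <<'E'
from h import *
from scipy.spatial.transform import Rotation as R
o=bot.get_obs();t=o["position"];M=R.from_quat(np.roll(o["orientation"],-1)).as_matrix()
print(o["t"],t,M.round(3),o["joints"].round(2),o["ft_force"])
for n in("side","scene","wrist"):
  p=viewer.get_image(n)
  if n=="wrist": cv2.imwrite("pics/w1.png",p["image"]); continue
  u=proj(p,t)[0]; a,b=(u-[60,60]).astype(int); print(n,u,a,b)
  c=cv2.resize(p["image"][max(b,0):b+100,a:a+130],None,fx=6,fy=6,interpolation=cv2.INTER_CUBIC)
  c=cv2.convertScaleAbs(c,alpha=1.8)
  for dz in(-.03,0,.022):
    for s in(-.057,-.0427,.0427,.057):
      v=((proj(p,t+M@[0,s,dz])[0]-[a,max(b,0)])*6).astype(int); cv2.circle(c,v,3,(0,0,255) if dz==0 else (0,255,0),-1)
  cv2.imwrite(f"pics/g2{n}.png",c)
E
```

```text
t: 3.9
position: [0.3645, -0.1817, 0.2447]
orientation: [0.0, 0.661, 0.751, -0.0]
ft_force: [-0.1, -1.3, 0.5]
width: 0.0852
3.9 [ 0.36454608 -0.18168662  0.2447212 ] [[-0.127  0.992 -0.   ]
 [ 0.992  0.127 -0.   ]
 [-0.    -0.    -1.   ]] [-0.46  0.02 -0.18  1.37 -0.    0.98] [-0.13357169 -1.2779179   0.45839003]
side [396.54741034 159.94513493] 336 99
scene [224.39202559 204.3306938 ] 164 144
```

View pics/g2side.png

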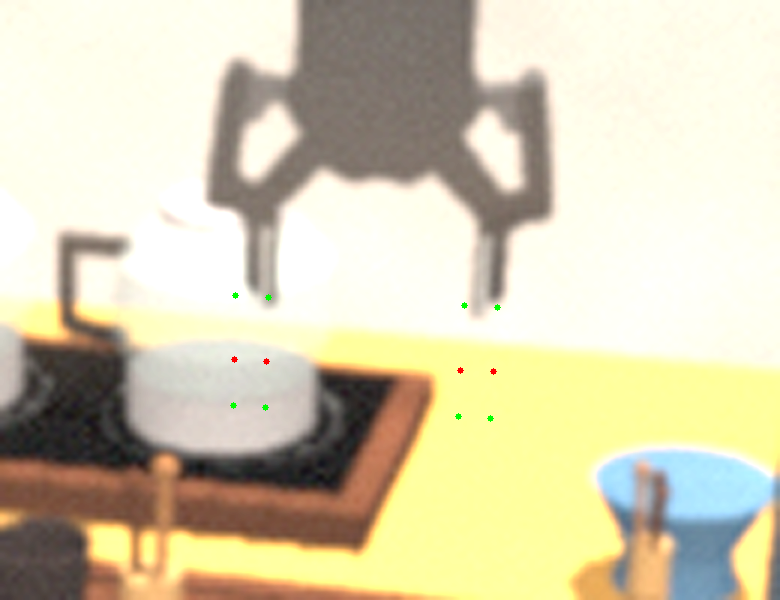

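View pics/g2scene.png

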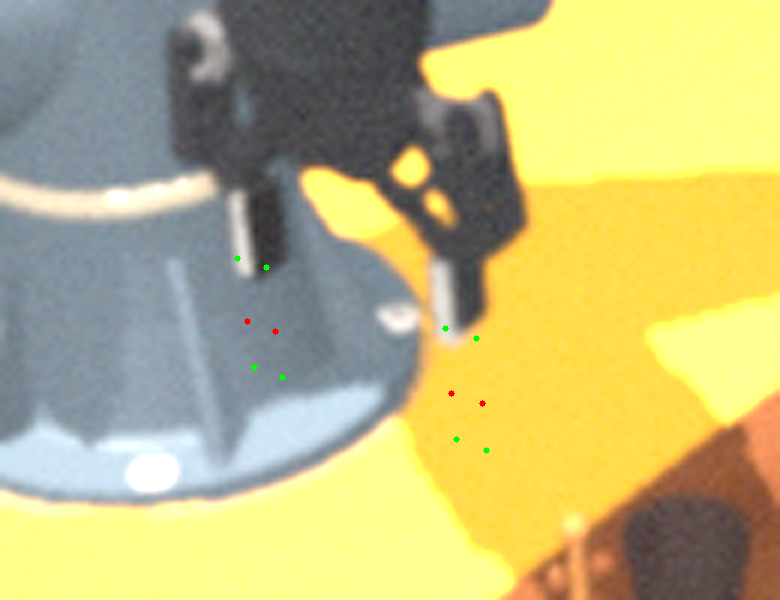

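View pics/w1.png

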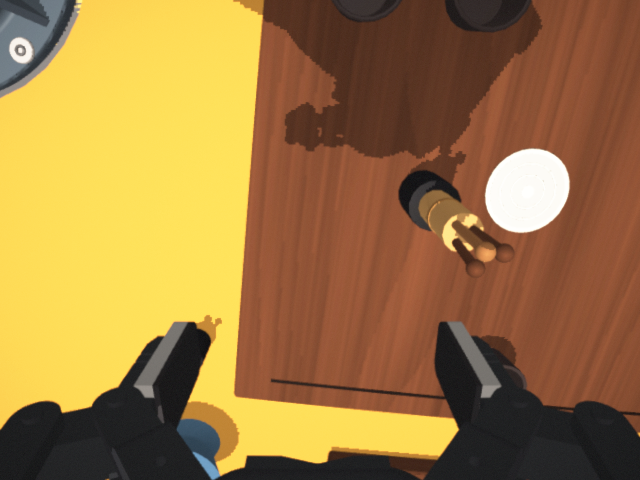

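```bash
python3 -m jog '[[[-6,2,0,-10],[-12,4,0,-20],[-18,6,0,-30],[-24,8,0,-40],[-30,10,0,-50],[-36,13,0,-60],[-42,16,0,-70],[-48,18,0,-80],[-54,20,0,-90],[-54,20,0,-90],[-54,20,0,-90]]]' 0
cat > look.py <<'E'
import sys
from h import *
from scipy.spatial.transform import Rotation as R
o=bot.get_obs();t=o["position"];M=R.from_quat(np.roll(o["orientation"],-1)).as_matrix()
print(o["t"],t.round(4),"tool y ang",np.degrees(np.arctan2(M[1,1],M[0,1])).round(2),o["joints"].round(2),o["ft_force"].round(1))
tag=sys.argv[1]; al=float(sys.argv[2]) if len(sys.argv)>2 else 1.8
for n in("side","scene","wrist"):
  p=viewer.get_image(n)
  if n=="wrist": cv2.imwrite(f"pics/{tag}w.png",p["image"]); continue
  u=proj(p,t+M@[0,.0,-.03])[0]; a,b=(u-[65,60]).astype(int); a=max(a,0);b=max(b,0); print(n,a,b)
  c=cv2.resize(p["image"][b:b+100,a:a+130],None,fx=6,fy=6,interpolation=cv2.INTER_CUBIC)
  cv2.imwrite(f"pics/{tag}{n}.png",cv2.convertScaleAbs(c,alpha=al))
E
python3 look.py a
```

```text
t: 5.42
position: [0.3912, -0.2326, 0.2447]
orientation: [-0.0, -0.062, 0.998, 0.0]
ft_force: [-0.5, -0.7, 0.8]
width: 0.0854
5.425 [ 0.3912 -0.2326  0.2447] tool y ang 97.06 [-0.54  0.12 -0.07  1.38 -0.   -0.66] [-0.5 -0.7  0.8]
side 325 81
scene 150 147
```

View pics/aside.png

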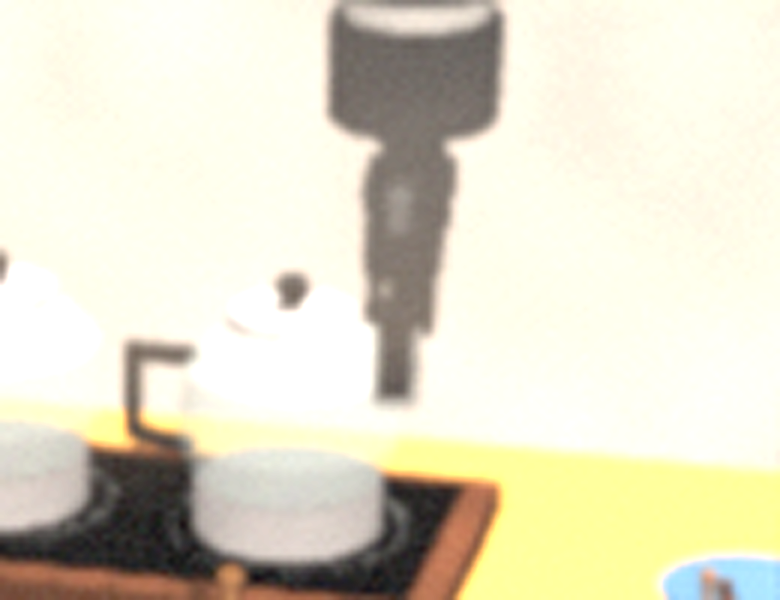

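View pics/ascene.png

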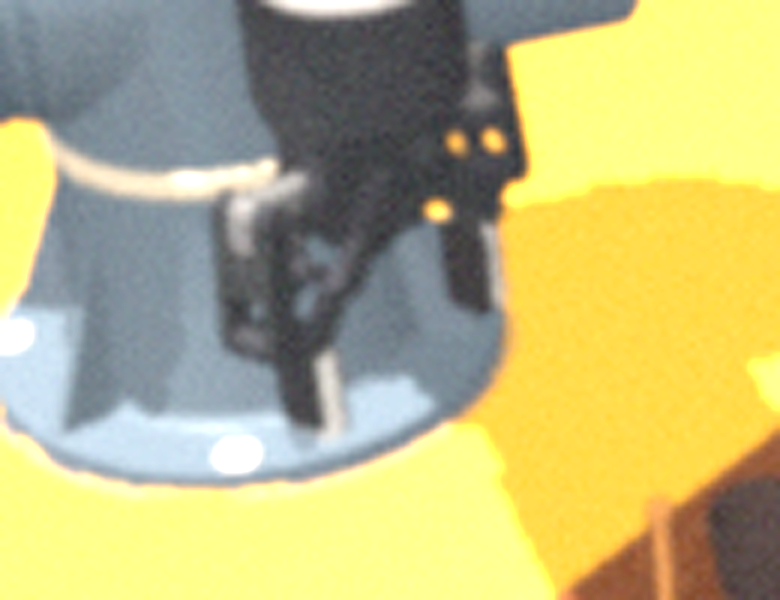

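```bash
cat > ov.py <<'E'
import sys
from h import *
from scipy.spatial.transform import Rotation as R
o=bot.get_obs();t=o["position"];M=R.from_quat(np.roll(o["orientation"],-1)).as_matrix()
T=-.027
outs=[]
for n in("side","scene"):
  p=viewer.get_image(n)
  u=proj(p,t+M@[0,.0,-.08])[0]; a,b=(u-[50,55]).astype(int);a=max(a,0);b=max(b,0)
  c=cv2.convertScaleAbs(cv2.resize(p["image"][b:b+100,a:a+100],None,fx=6,fy=6,interpolation=cv2.INTER_CUBIC),alpha=2.2); raw=c.copy()
  def box(x0,x1,y0,y1,z0,z1,col):
    q=[(proj(p,t+M@[x,y,z])[0]+.5-[a,b])*6 for x in(x0,x1) for y in(y0,y1) for z in(z0,z1)]
    h=cv2.convexHull(np.array(q,np.float32)).astype(int); cv2.polylines(c,[h],True,col,1)
  for s in(1,-1):
    y=sorted([s*.0427,s*.057]); box(-.011,.011,*y,T-.046,T,(0,0,255))
    y=sorted([s*.055,s*.073]); box(-.0135,.0135,*y,T-.11,T-.046,(255,0,0))
  for z in(T-.10,T-.15):
    q=np.array([(proj(p,t+M@[.038*np.cos(k),.038*np.sin(k),z])[0]+.5-[a,b])*6 for k in np.linspace(0,6.28,40)]).astype(int); cv2.polylines(c,[q],True,(0,160,0),1)
  outs.append(cv2.resize(np.hstack([raw,c]),None,fx=2/3,fy=2/3)[:, :])
  cv2.imwrite(f"pics/{sys.argv[1]}{n}.png",outs[-1])
E
python3 ov.py ov
```

```text
(no output)
```

View pics/ovside.png

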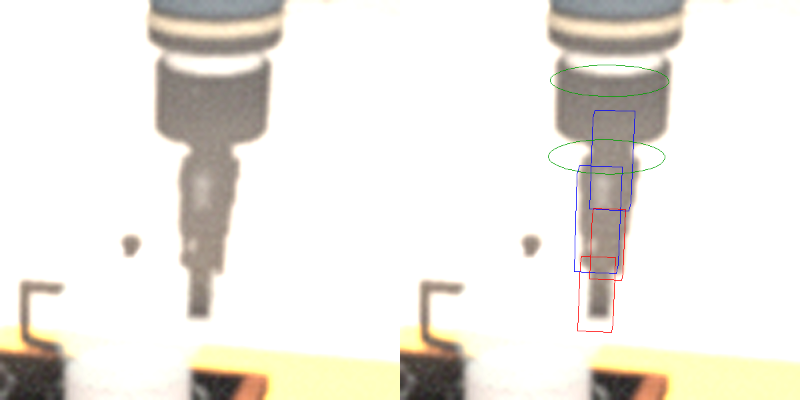

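View pics/ovscene.png

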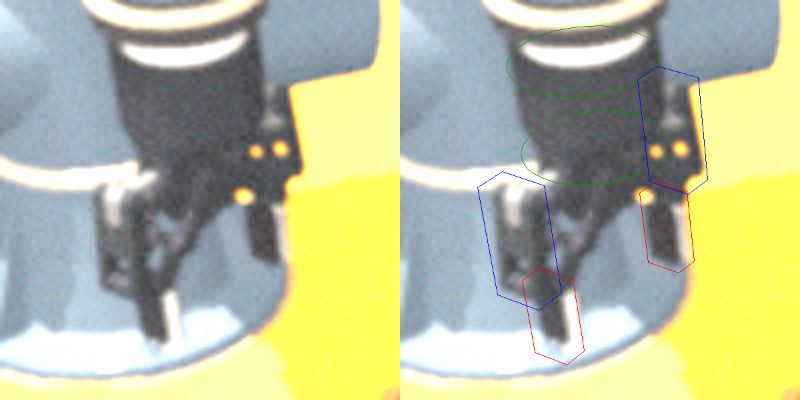

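```bash
python3 -m jog '[[[0,0,30,0],[0,0,60,0],[0,0,90,0],[0,0,120,0],[0,0,140,0],[0,0,150,0],[0,0,155,0],[0,0,155,0]]]' 0
sed -i 's/alpha=2.2/alpha=1.5/; s/\[50,55\]/[60,50]/; s/^T=.*/T=-.033/' ov.py
python3 - <<'E'
from plant import bot;o=bot.get_obs();print(o["t"],o["position"],o["ft_force"])
E
python3 ov.py b
```

```text
t: 6.68
position: [0.3917, -0.2326, 0.09]
orientation: [0.0, -0.064, 0.998, -0.0]
ft_force: [0.3, -0.1, -0.4]
width: 0.0853
6.675 [ 0.39165087 -0.23258154  0.09001195] [ 0.27460967 -0.09077418 -0.39106008]
```

View pics/bside.png

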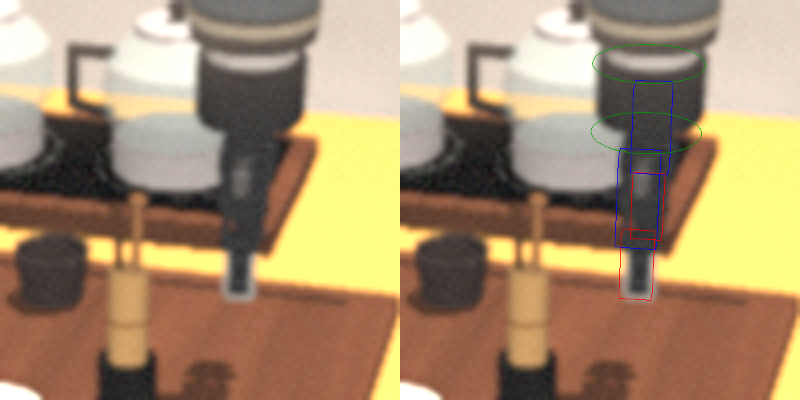

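View pics/bscene.png

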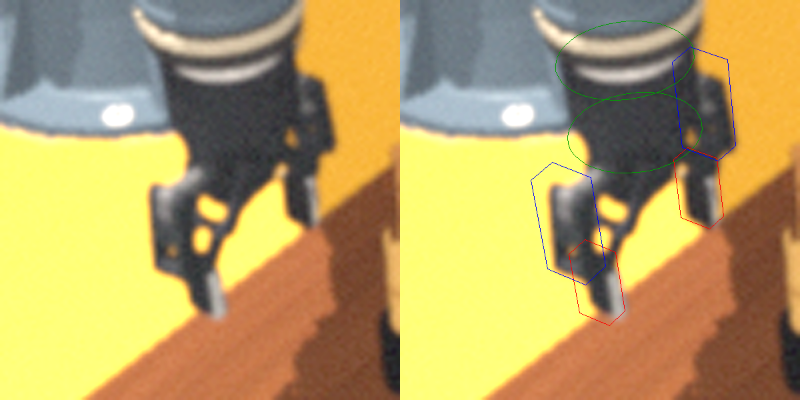

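Run:
```python
from h import *
p=viewer.get_image("wrist"); im=p["image"]; cv2.imwrite("pics/c_w.png",im)
cv2.imwrite("pics/c_wc.png",cv2.convertScaleAbs(cv2.resize(im[300:440,420:580],None,fx=5,fy=4.2,interpolation=cv2.INTER_CUBIC),alpha=1.6))
```

```text
(no output)
```

View pics/c_wc.png

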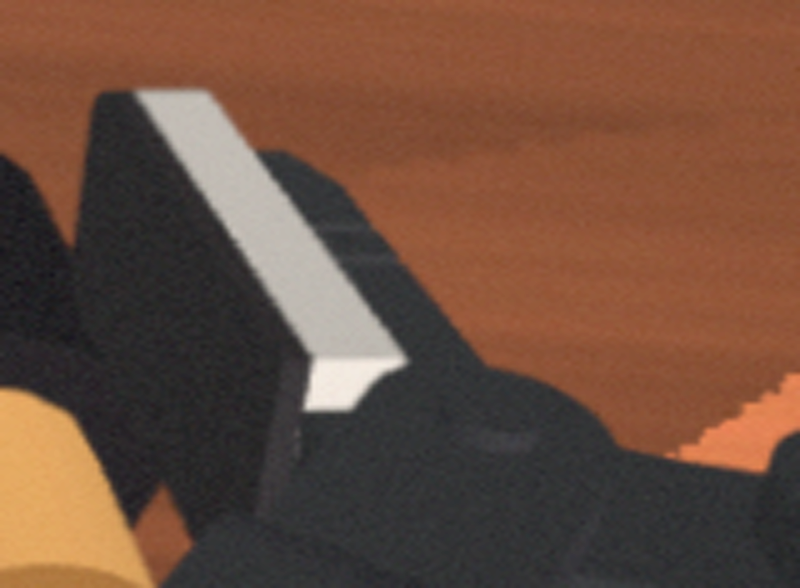

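View pics/c_w.png

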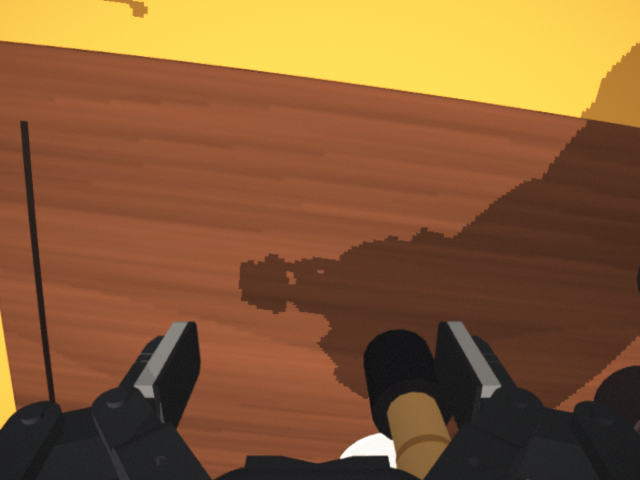

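```bash
python3 -m jog '[[[0,0,15,0],[0,0,30,0],[0,0,45,0],[0,0,60,0],[0,0,65,0],[0,0,65,0],[0,0,65,0]]]' 0
python3 ov.py c
python3 - <<'E'
from h import *
p=viewer.get_image("wrist"); im=p["image"]; cv2.imwrite("pics/d_w.png",cv2.convertScaleAbs(im,alpha=1.5))
E
```

```text
t: 7.7
position: [0.3919, -0.2327, 0.0253]
orientation: [0.0, -0.064, 0.998, -0.0]
ft_force: [0.0, -0.2, -0.5]
width: 0.0855
```

View pics/cside.png

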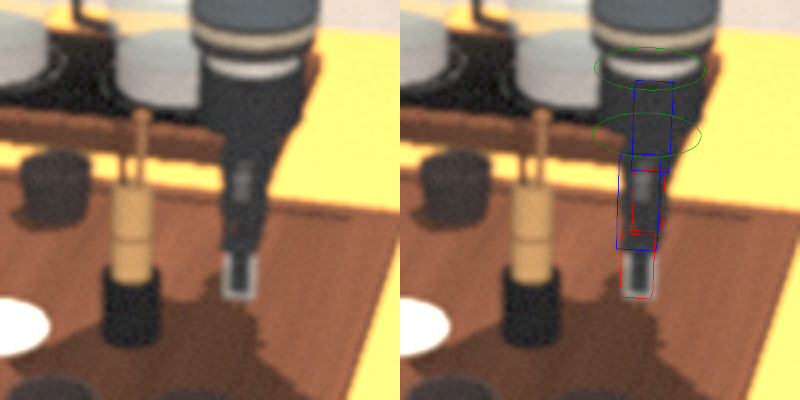

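View pics/cscene.png

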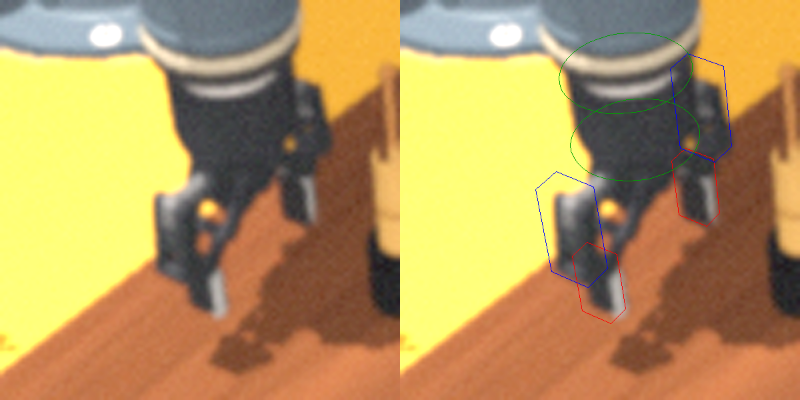

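View pics/d_w.png

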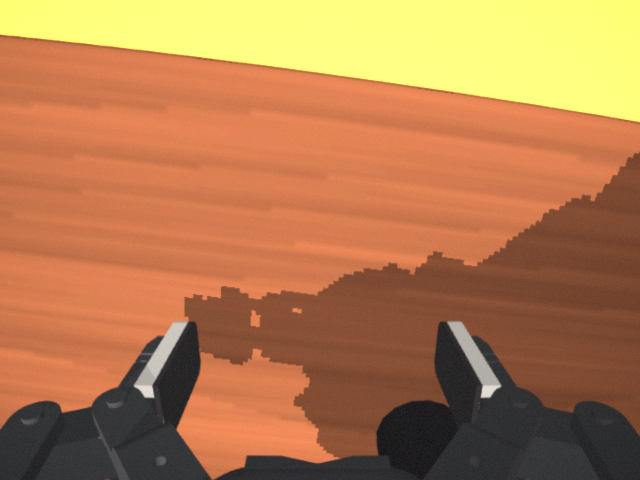

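```bash
cat > wr.py <<'E'
import sys
from h import *
from scipy.spatial.transform import Rotation as R
o=bot.get_obs();t=o["position"];M=R.from_quat(np.roll(o["orientation"],-1)).as_matrix()
p=viewer.get_image("wrist"); im=cv2.convertScaleAbs(p["image"],alpha=1.6)
x,y,zt=map(float,sys.argv[2:5])
tl=M.T@(np.array([x,y,.02])-t); print("tool frame of obj mm",(tl*1e3).round(1), "tcp",t.round(4),"t",o["t"])
for z,c in((.02,(0,255,0)),(zt,(0,0,255))):
  q=proj(p,ring(x,y,.022,z)); cv2.polylines(im,[q.round().astype(int)],True,c,1); print(z,q.min(0).round(1),q.max(0).round(1))
for s in(1,-1):
  q=proj(p,[t+M@[X,s*Y,-.033] for X,Y in((.011,.0427),(.011,.0485),(-.011,.0485),(-.011,.0427))]); print("tip",q.round(0).tolist()); cv2.polylines(im,[q.round().astype(int)],True,(255,0,255),1)
cv2.imwrite(f"pics/{sys.argv[1]}.png",im)
E
python3 wr.py e .4584 -.1692 .07
```

```text
tool frame of obj mm [-74.3  54.4   5.1] tcp [ 0.3917 -0.2326  0.0251] t 7.85
0.02 [381.2 396.7] [468.9 465. ]
0.07 [398.8 486.5] [510.4 562.8]
tip [[441.0, 322.0], [457.0, 322.0], [450.0, 375.0], [434.0, 375.0]]
tip [[192.0, 322.0], [175.0, 322.0], [182.0, 375.0], [198.0, 375.0]]
```

View pics/e.png

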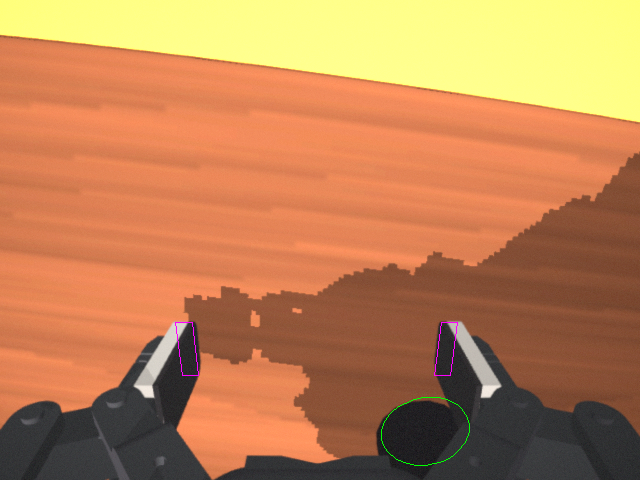

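Run:
```python
from h import *
from scipy.spatial.transform import Rotation as R
from scipy.optimize import least_squares
o=bot.get_obs();t=o["position"];M=R.from_quat(np.roll(o["orientation"],-1)).as_matrix()
p=viewer.get_image("wrist")
T=np.eye(4);T[:3,:3]=M;T[:3,3]=t
CT=p["world_to_cam"]@T   # tool->cam
M1=np.array([[-.127,.992,0],[.992,.127,0],[0,0,-1]]);T1=np.eye(4);T1[:3,:3]=M1;T1[:3,3]=[.36455,-.18169,.24472]
p1=dict(p);p1["world_to_cam"]=CT@np.linalg.inv(T1)
im=cv2.imread("pics/w1.png");g=cv2.cvtColor(im,cv2.COLOR_BGR2HSV)
k=((g[...,2]>150)&(g[...,1]<40)).astype(np.uint8); k[:100]=0;k[300:]=0;k[:,:450]=0
ys,xs=np.nonzero(k);h=cv2.convexHull(np.c_[xs,ys].astype(np.float32))[:,0]
pts=np.array([plane(p1,q)[:2] for q in h]);print("white",cv2.minEnclosingCircle(pts.astype(np.float32)))
f=lambda s:(lambda q:[q[:,0].min()-399,q[:,1].min()-171])(proj(p1,ring(*s,.022,.02)))
print("holder",least_squares(f,[.46,-.17]).x)
```

```text
white ((0.5611678957939148, -0.15653328597545624), 0.04017796739935875)
holder [ 0.46307421 -0.17257052]
```

```bash
python3 -m jog '[[[0,0,7,0],[0,0,14,-1.5],[0,0,21,-1.5],[0,0,21,-1.5],[-11,1.5,21,-1.5],[-22,3,21,-1.5],[-34,4.5,21,-1.5],[-34,4.5,21,-1.5],[-34,4.5,21,-1.5]]]' 0
python3 ov.py f; python3 wr.py fw .4622 -.1715 .07
```

```text
t: 9.07
position: [0.4245, -0.2235, 0.0036]
orientation: [-0.0, -0.077, 0.997, 0.0]
ft_force: [0.2, 0.6, -1.1]
width: 0.0854
tool frame of obj mm [-45.5  45.7 -16.3] tcp [ 0.4243 -0.2237  0.0037] t 9.175
0.02 [371.8 375.1] [474.3 456.6]
0.07 [390.4 479. ] [527.4 572.7]
tip [[441.0, 322.0], [457.0, 322.0], [450.0, 375.0], [434.0, 375.0]]
tip [[192.0, 322.0], [175.0, 322.0], [182.0, 375.0], [198.0, 375.0]]
```

View pics/fside.png

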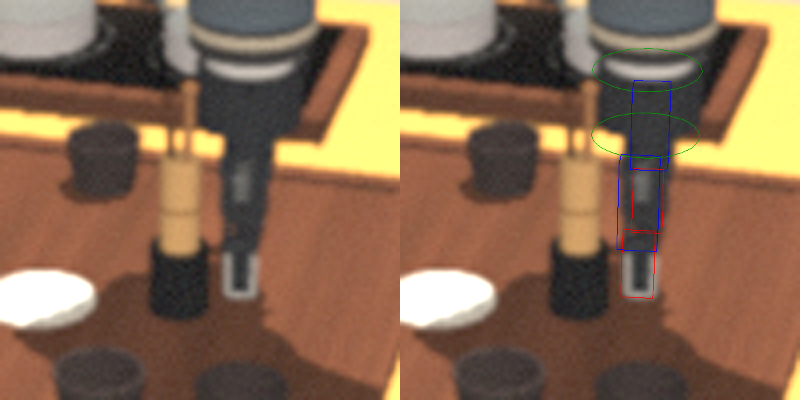

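View pics/fscene.png

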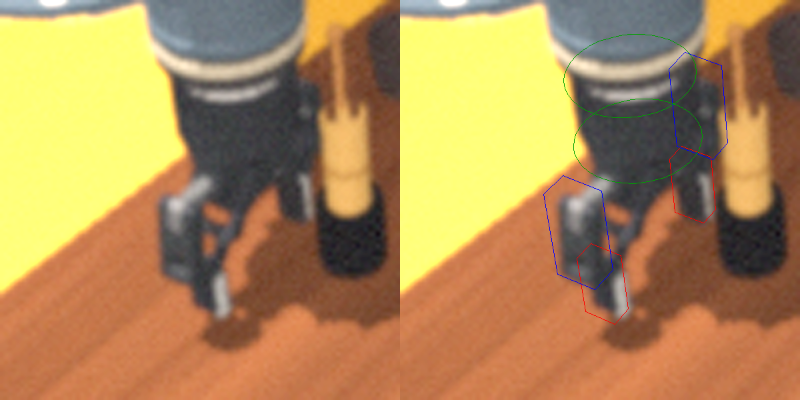

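View pics/fw.png

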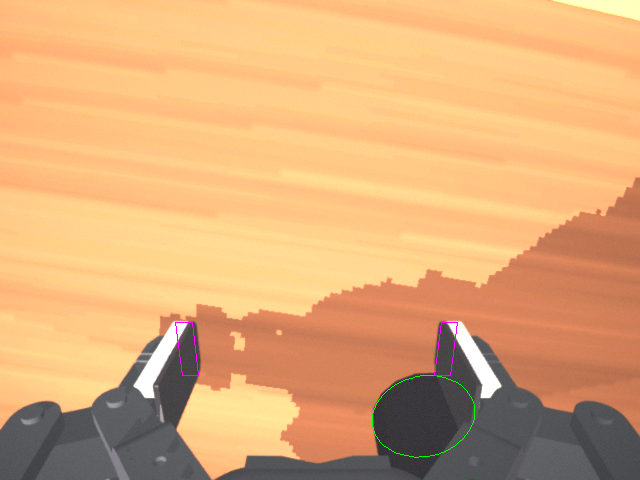

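```bash
python3 -m jog '[[[-4,-0.8,0,0],[-8,-0.8,0,0],[-11,-0.8,0,0],[-14,-0.8,0,0],[-17,-0.8,0,0],[-20,-0.8,0,0],[-23,-0.8,0,0],[-26,-0.8,0,0],[-29,-0.8,0,0],[-32,-0.8,0,0],[-32,-0.8,0,0]]]' 0
python3 ov.py g; python3 wr.py gw .4812 -.1686 .07
```

```text
t: 10.6
position: [0.4567, -0.2195, 0.0037]
orientation: [0.0, -0.077, 0.997, -0.0]
ft_force: [-0.8, -0.3, -0.2]
width: 0.0855
tool frame of obj mm [-32.2  46.6 -16.2] tcp [ 0.4565 -0.2196  0.0038] t 10.7
0.02 [375.3 347.3] [480.5 433.4]
0.07 [395.9 445.1] [538.1 546.8]
tip [[441.0, 322.0], [457.0, 322.0], [450.0, 375.0], [434.0, 375.0]]
tip [[192.0, 322.0], [175.0, 322.0], [182.0, 375.0], [198.0, 375.0]]
```

View pics/gside.png

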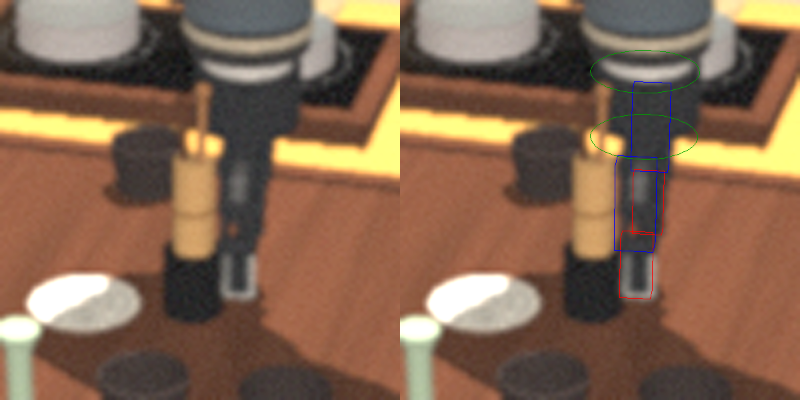

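View pics/gscene.png

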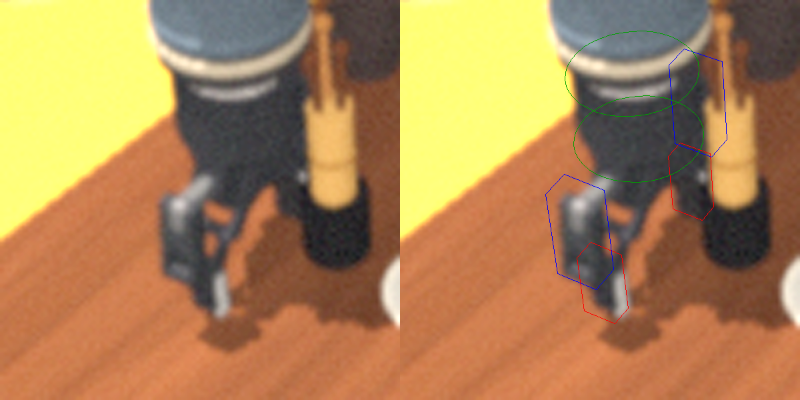

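View pics/gw.png

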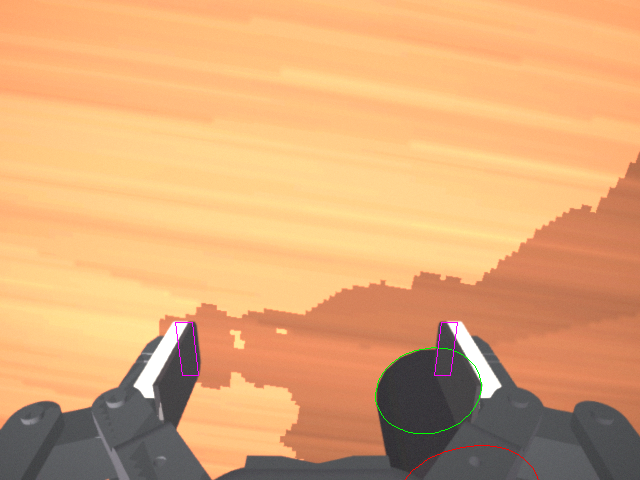

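```bash
python3 -m jog '[[[-3,0,0,0],[-6,0,0,0],[-9,0,0,0],[-12,0,0,0],[-15,0,0,0],[-18,0,0,0],[-21,0,0,0],[-24,0,0,0],[-27,0,0,0],[-30,0,0,0],[-33,0,0,0],[-33,0,0,0]]]' 0
python3 ov.py k; python3 wr.py kw .5138 -.1635 .07
```

```text
t: 12.25
position: [0.4894, -0.2144, 0.0037]
orientation: [0.0, -0.077, 0.997, 0.0]
ft_force: [-0.7, -0.5, 0.2]
width: 0.0855
tool frame of obj mm [-32.2  46.5 -16.3] tcp [ 0.4891 -0.2144  0.0037] t 12.35
0.02 [375.3 347.3] [480.6 433.4]
0.07 [396.  445.2] [538.2 546.8]
tip [[441.0, 322.0], [457.0, 322.0], [450.0, 375.0], [434.0, 375.0]]
tip [[192.0, 322.0], [175.0, 322.0], [182.0, 375.0], [198.0, 375.0]]
```

View pics/kside.png

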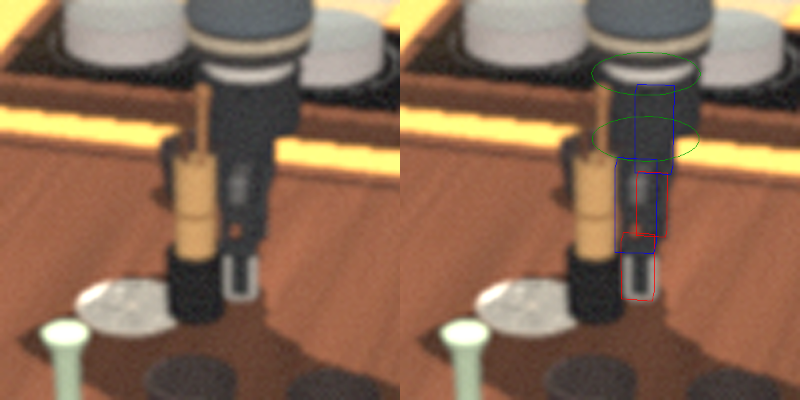

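View pics/kw.png

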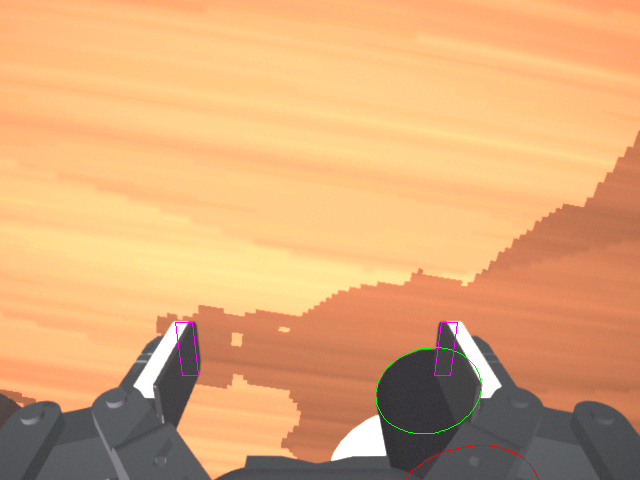

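```bash
python3 -m jog '[[[-4,0,0,0],[-8,0,0,0],[-12,0,0,0],[-16,0,0,0],[-20,0,0,0],[-24,0,0,0],[-28,0,0,0],[-32,0,0,0],[-36,0,0,0],[-39,0,0,0],[-42,0,0,0],[-45,0,0,0],[-47.5,0,0,0],[-47.5,0,0,0]]]' 0
python3 ov.py l; python3 wr.py lw .5612 -.1565 .07
```

```text
t: 14.15
position: [0.5362, -0.2071, 0.0037]
orientation: [0.0, -0.077, 0.997, 0.0]
ft_force: [-0.5, -0.0, 0.2]
width: 0.0856
tool frame of obj mm [-32.6  46.2 -16.2] tcp [ 0.5361 -0.2072  0.0038] t 14.25
0.02 [374.4 348.2] [479.5 434.1]
0.07 [394.7 446.2] [536.7 547.6]
tip [[441.0, 322.0], [457.0, 322.0], [450.0, 375.0], [434.0, 375.0]]
tip [[192.0, 322.0], [175.0, 322.0], [182.0, 375.0], [198.0, 375.0]]
```

View pics/lside.png

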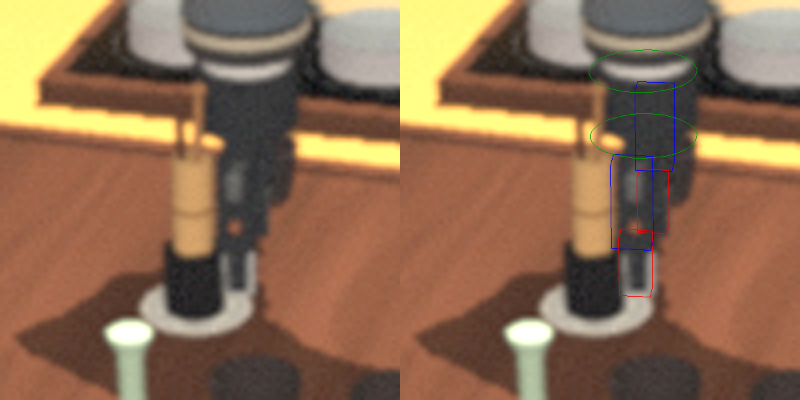

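View pics/lw.png

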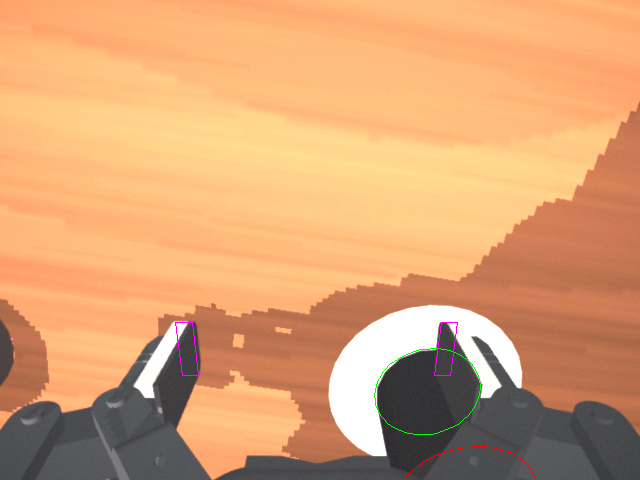

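```bash
python3 -m jog '[[[4,0,0,0],[15,0,0,0],[30,0,0,0],[45,0,0,0],[50,0,0,0],[50,0,-30,0],[50,0,-70,0],[50,0,-110,0],[50,0,-150,0],[50,0,-190,0],[50,0,-225,0],[50,0,-245,0],[50,0,-245,0]]]' 0
python3 -m jog '[[[-19,35,0,3],[-38,70,0,6],[-57,105,0,9],[-76,140,0,12],[-95,175,0,15],[-114,210,0,18],[-133,245,0,21],[-152,280,0,23],[-171,315,0,23],[-184,340,0,23],[-189,350,0,23],[-189,350,0,23],[-189,350,0,23]]]' 0
python3 - <<'E'
from h import *
p=viewer.get_image("wrist"); cv2.imwrite("pics/m_w.png",p["image"]); np.save("m_W.npy",p["world_to_cam"])
p=viewer.get_image("scene"); cv2.imwrite("pics/m_s.png",p["image"])
E
```

```text
t: 15.92
position: [0.4871, -0.2152, 0.2499]
orientation: [0.001, -0.077, 0.997, -0.001]
ft_force: [0.9, -0.5, -0.1]
width: 0.0852
t: 17.55
position: [0.6192, 0.1591, 0.2486]
orientation: [-0.0, 0.124, 0.992, -0.0]
ft_force: [0.5, -0.1, 0.9]
width: 0.0854
```

View pics/m_w.png

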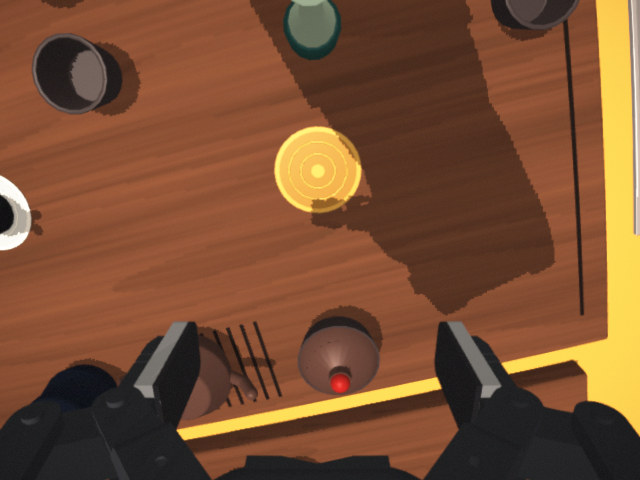

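View pics/m_s.png

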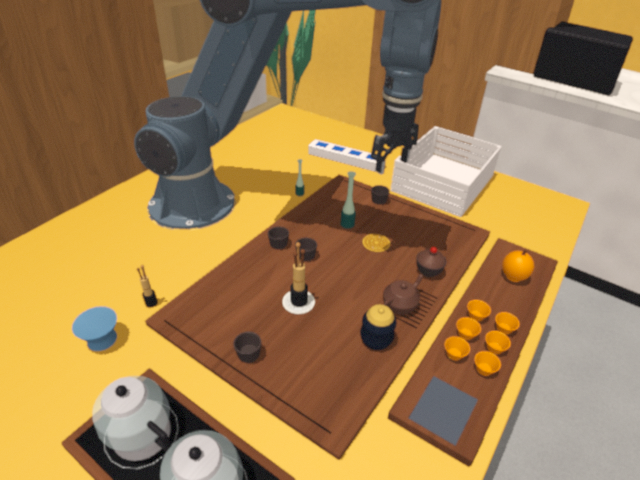

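Run:
```python
from h import *
from scipy.optimize import least_squares
p=viewer.get_image("wrist"); p1=dict(p)
im=p["image"]
g=cv2.cvtColor(im,cv2.COLOR_BGR2HSV)
s=im[100:230,255:380]
k=((g[...,1]>170)&(g[...,2]>70)&(g[...,0]>18)).astype(np.uint8); m=np.zeros_like(k); m[110:225,260:375]=k[110:225,260:375]
ys,xs=np.nonzero(m); print(xs.min(),xs.max(),ys.min(),ys.max())
f=lambda s:(lambda q:[q[:,0].min()-274.5,q[:,0].max()-361,q[:,1].min()-126,q[:,1].max()-213])(proj(p,ring(*s,.04,.02)))
r=least_squares(f,[.6,.165]);print("brass",r.x,r.fun.round(1)); B=r.x
f=lambda s:(lambda q:[q[:,0].min()-284,q[:,0].max()-341,q[:,1].max()-59])(proj(p,ring(*s,.022,.02)))
r=least_squares(f,[.485,.195]);print("vase",r.x,r.fun.round(1)); V=r.x
draw(p,im,[(*B,.04,.02,(0,0,255)),(*V,.022,.02,(0,0,255)),(*V,.022,.065,(255,0,255))])
cv2.imwrite("pics/n.png",cv2.resize(im[0:230,200:420],None,fx=2.5,fy=2.5))
d=B-V; print(np.hypot(*d),np.degrees(np.arctan2(d[1],d[0])))
```

```text
289 358 132 209
brass [0.60233019 0.16399031] [ 0.2 -0.2  0.5 -0.6]
vase [0.48609344 0.18872826] [ 2.5 -2.5 -0.1]
0.11884000938175909 -12.014650814203874
```

View pics/n.png

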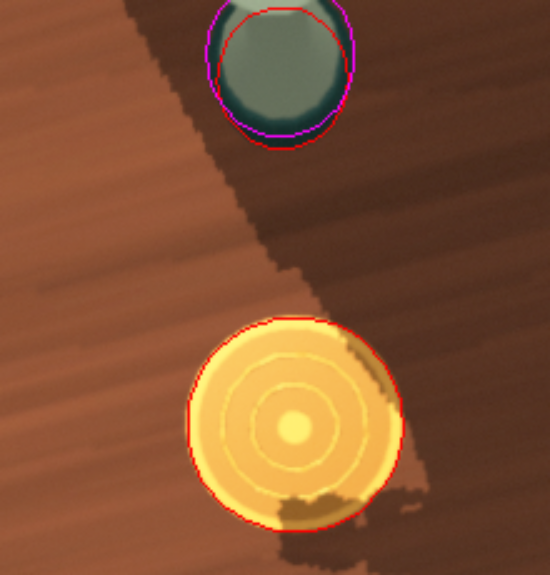

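```bash
python3 -m jog '[[[30,-8,0,-1],[60,-16,0,-2.2],[90,-23,0,-2.2],[120,-31,0,-2.2],[150,-38.5,0,-2.2],[180,-46,0,-2.2],[200,-51.5,0,-2.2],[209.5,-53.5,0,-2.2],[209.5,-53.5,0,-2.2]]]' 0
python3 -m jog '[[[0,0,35,0],[0,0,70,0],[0,0,105,0],[0,0,140,0],[0,0,170,0],[0,0,195,0],[0,0,215,0],[0,0,215,0]]]' 0
python3 ov.py q; python3 wr.py qw .4861 .1887 .065
```

```text
t: 18.82
position: [0.4032, 0.1593, 0.249]
orientation: [0.0, 0.104, 0.995, 0.0]
ft_force: [0.6, -0.0, 0.6]
width: 0.0854
t: 19.82
position: [0.4028, 0.1589, 0.0325]
orientation: [-0.001, 0.104, 0.995, -0.001]
ft_force: [-1.0, 0.4, 0.4]
width: 0.0853
tool frame of obj mm [-74.5  45.7  14.1] tcp [0.4038 0.1594 0.0341] t 19.925
0.02 [362.4 385.2] [446.9 451.9]
0.065 [372.9 457.5] [476.9 531.8]
tip [[441.0, 322.0], [458.0, 322.0], [451.0, 375.0], [435.0, 376.0]]
tip [[192.0, 322.0], [176.0, 322.0], [183.0, 375.0], [199.0, 375.0]]
```

View pics/qside.png

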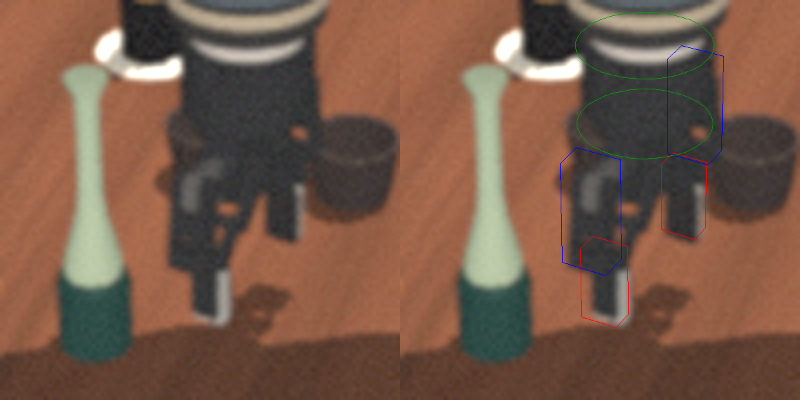

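View pics/qw.png

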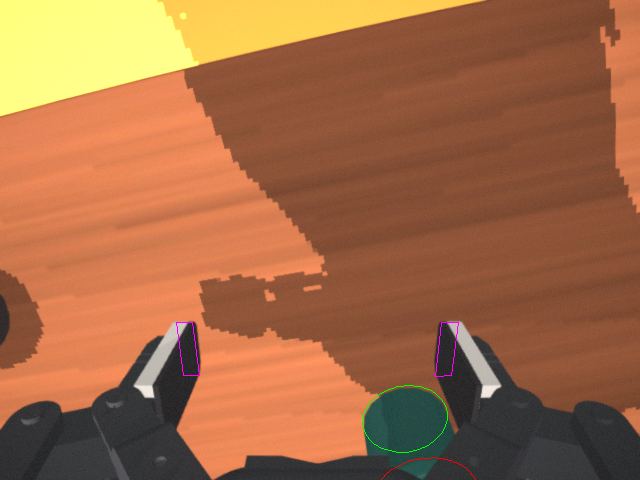

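```bash
python3 -m jog '[[[0,0,10,0],[0,0,20,0],[0,0,29,0],[0,0,29,0],[-10,-0.8,29,0],[-20,-0.8,29,0],[-30,-0.8,29,0],[-36,-0.8,29,0],[-39,-0.8,29,0],[-42,-0.8,29,0],[-45,-0.8,29,0],[-48,-0.8,29,0],[-51,-0.8,29,0],[-54,-0.8,29,0],[-57,-0.8,29,0],[-60,-0.8,29,0],[-60,-0.8,29,0]]]' 0
python3 ov.py r; python3 wr.py rw .5029 .1851 .065
```

```text
t: 22.1
position: [0.4621, 0.1461, 0.0047]
orientation: [0.0, 0.104, 0.995, -0.0]
ft_force: [0.2, -0.1, -0.7]
width: 0.0857
tool frame of obj mm [-32.   46.6 -15.2] tcp [0.4619 0.1462 0.0048] t 22.2
0.02 [375.5 345.6] [480.3 431.4]
0.065 [393.4 429.3] [529.9 529.2]
tip [[441.0, 322.0], [458.0, 322.0], [451.0, 375.0], [435.0, 376.0]]
tip [[192.0, 322.0], [176.0, 322.0], [183.0, 375.0], [199.0, 375.0]]
```

View pics/rside.png

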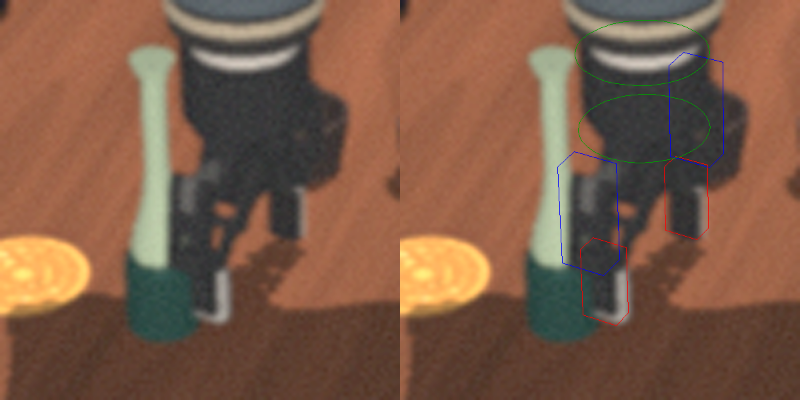

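View pics/rw.png

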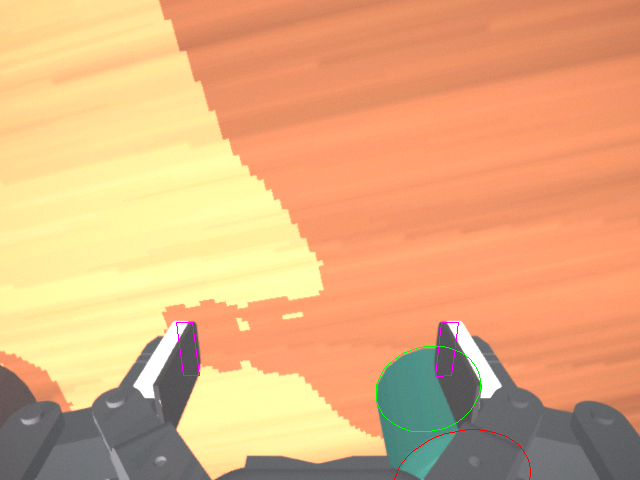

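View pics/rscene.png

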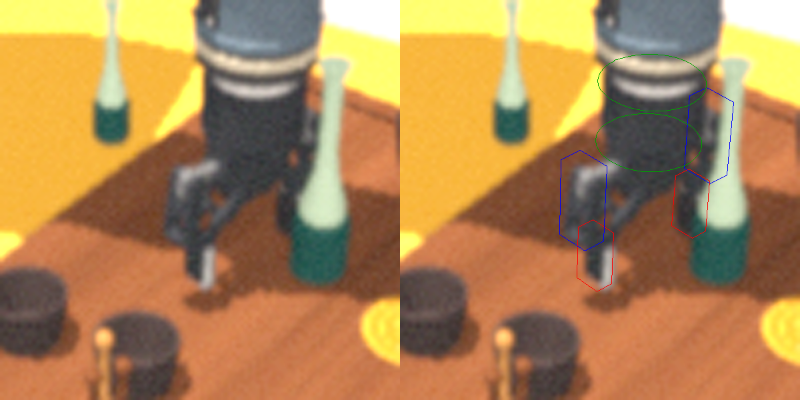

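```bash
python3 -m jog '[[[-3,0,0,0],[-6,0,0,0],[-9,0,0,0],[-12,0,0,0],[-15,0,0,0],[-18,0,0,0],[-21,0,0,0],[-24,0,0,0],[-27,0,0,0],[-30,0,0,0],[-33,0,0,0],[-36,0,0,0],[-39,0,0,0],[-42,0,0,0],[-45,0,0,0],[-48,0,0,0],[-51,0,0,0],[-51,0,0,0]]]' 0
python3 ov.py s; python3 wr.py sw .5529 .1745 .065
```

```text
t: 24.5
position: [0.512, 0.1355, 0.0047]
orientation: [0.0, 0.104, 0.995, -0.0]
ft_force: [0.9, 0.2, 0.4]
width: 0.0852
tool frame of obj mm [-32.1  46.6 -15.3] tcp [0.5119 0.1356 0.0047] t 24.6
0.02 [375.6 345.8] [480.4 431.6]
0.065 [393.5 429.7] [530.1 529.5]
tip [[441.0, 322.0], [458.0, 322.0], [451.0, 375.0], [435.0, 376.0]]
tip [[192.0, 322.0], [176.0, 322.0], [183.0, 375.0], [199.0, 375.0]]
```

View pics/sside.png

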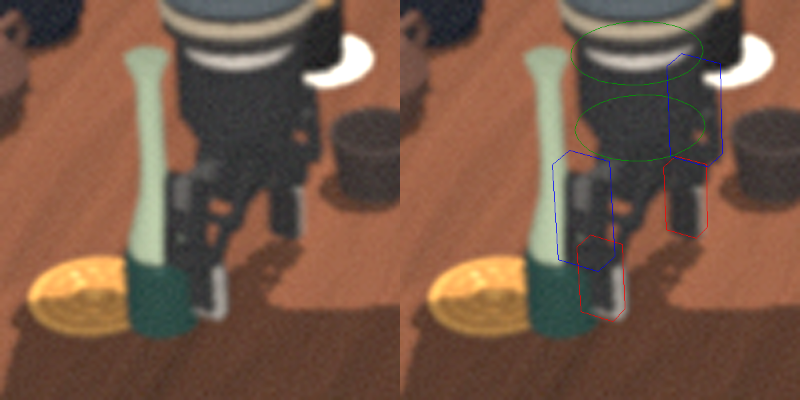

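View pics/sw.png

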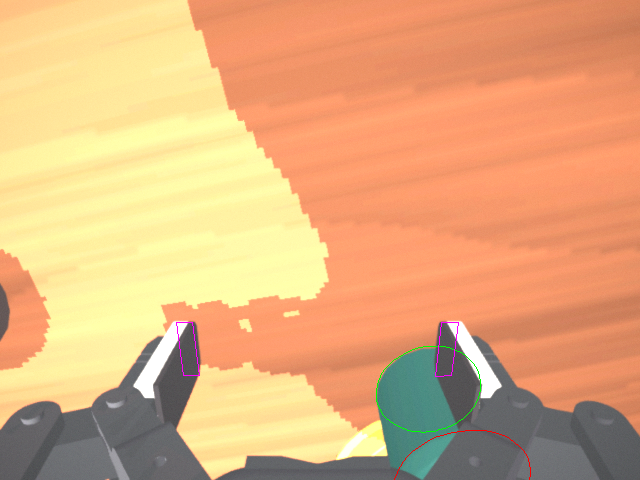

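No drift so far. About 50 mm remain.

```bash
python3 -m jog '[[[-3,0,0,0],[-6,0,0,0],[-9,0,0,0],[-12,0,0,0],[-15,0,0,0],[-18,0,0,0],[-21,0,0,0],[-24,0,0,0],[-27,0,0,0],[-30,0,0,0],[-33,0,0,0],[-36,0,0,0],[-39,0,0,0],[-42,0,0,0],[-45,0,0,0],[-48,0,0,0],[-50,0,0,0],[-50,0,0,0]]]' 0
python3 ov.py u; python3 wr.py uw .6023 .164 .065
```

```text
t: 26.9
position: [0.5608, 0.1252, 0.0048]
orientation: [0.0, 0.104, 0.995, 0.0]
ft_force: [0.0, -0.3, -0.2]
width: 0.0851
tool frame of obj mm [-32.6  46.5 -15.2] tcp [0.5607 0.1253 0.0048] t 27.0
0.02 [375.3 346.9] [479.9 432.4]
0.065 [393.  430.9] [529.3 530.4]
tip [[441.0, 322.0], [458.0, 322.0], [451.0, 375.0], [435.0, 376.0]]
tip [[192.0, 322.0], [176.0, 322.0], [183.0, 375.0], [199.0, 375.0]]
```

View pics/uside.png

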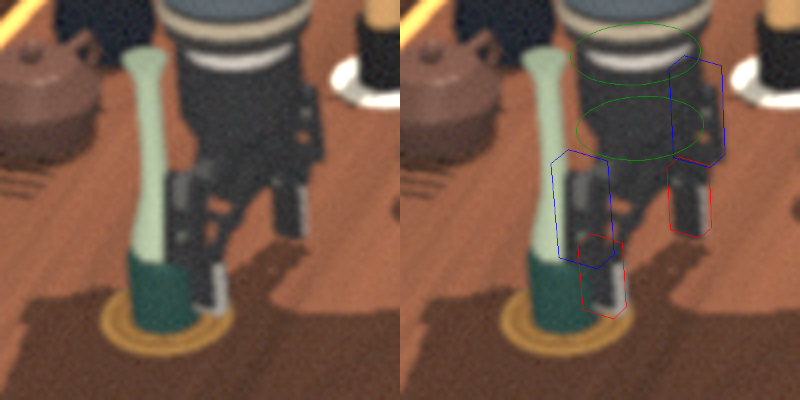

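View pics/uw.png

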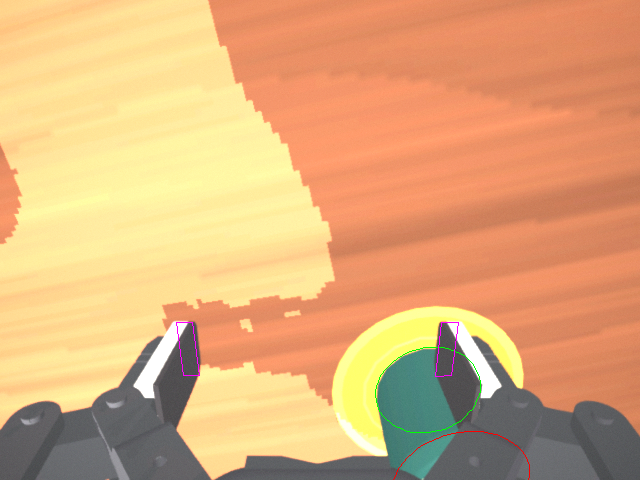

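The vase stands in the middle of the brass disc. I'll back straight off and rise.

```bash
python3 -m jog '[[[4,0,0,0],[15,0,0,0],[30,0,0,0],[45,0,0,0],[55,0,0,0],[55,0,-30,0],[55,0,-70,0],[55,0,-110,0],[55,0,-150,0],[55,0,-190,0],[55,0,-225,0],[55,0,-245,0],[55,0,-245,0],[55,0,-245,0]]]' 0
python3 - <<'E'
from h import *
print(bot.get_obs()["position"],bot.get_obs()["ft_force"])
o=[]
for n in("scene","side"):
  p=viewer.get_image(n); im=p["image"]; o.append(im[150:400,130:480].copy())
cv2.imwrite("pics/z.png",cv2.resize(np.hstack(o),None,fx=1.14,fy=1.14,interpolation=cv2.INTER_CUBIC))
E
```

```text
t: 28.8
position: [0.5063, 0.1366, 0.2487]
orientation: [-0.0, 0.104, 0.995, -0.0]
ft_force: [0.2, -0.0, -0.7]
width: 0.0855
[0.50628495 0.13662311 0.24873275] [ 0.17652308 -0.04701449 -0.72233544]
```

View pics/z.png

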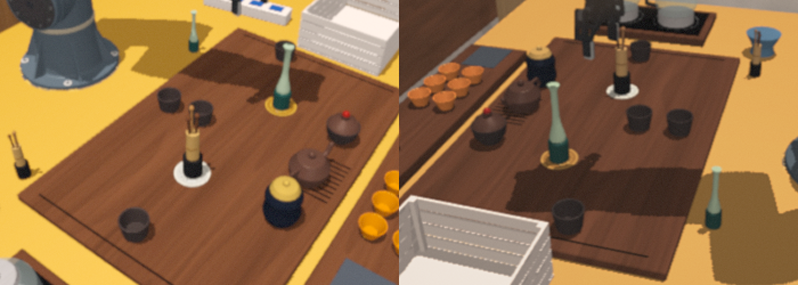

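The picture shows both pieces upright on their discs, the vase at about (283,100) in the left half and the holder at about (192,170). The other tea things look unmoved and the arm is clear.

```bash
python3 -c "
from plant import sign_off
print(sign_off())"
```

```text
the job is handed in; nothing more can be done
None
```

I slid the larger utensil holder about 100 mm onto the white disc, then the larger bud vase about 119 mm onto the brass disc. I pushed each slowly with the edge of one open fingertip, about 17 mm above the board, on its dark base only. Nothing was gripped or lifted.

**Last checks:** The scene and side pictures show both pieces upright and wholly on their discs. The wrist pictures put each within a couple of millimetres of its disc's centre. The other tea things look unmoved by eye; I did not measure them again. The arm had risen clear, wrist force readings stayed at about 1 N, and the clock read 28.8 s, plus 0.1 s for the last two pictures.

**Disagreement:** The open fingertips showed about 33 mm above the TCP in all three cameras, where the figures given put them about 9 mm below it. I set the pushing height from the pictures, and the pushes went as predicted.

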